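Clamp the fine whetstone in the ratchet holder and keep it gripped

ROBOT

A 7-joint arm with a two-finger parallel gripper is mounted at the origin on the work surface. World frame = base frame: x ahead of the robot, y to its left, z up, the work surface at z = 0. Lengths are in mm, angles in rad, forces in N, time in s.
With the tool pointing down it reaches from about 400 to 900 mm from the base axis. Payload 5.6 kg.
Tool frame: the origin (TCP) lies between the finger pads; the fingertips stand 22 mm ahead of it and the grasp point (between the pads) lies 3 mm ahead of it; x points along the fingers, y is the direction in which the jaws open and shut, and the axes are right-handed (so a half turn about x gives the same grasp; the last joint's range is limited). The gripper opens to 92 mm and grips with 3 to 60 N. Pads are 20 mm wide; open, the fingers measure 128 mm over their backs; the gripper's body (75 mm by 189 mm) begins 69 mm behind the grasp point.
Start: joints at [-1.265, 0.468, -0.012, 1.603, 0.006, 1.071, -0.056], TCP at [222.191, 610.851, 236.592] pointing down, gripper open.
Joint ranges: [-2.53, 2.53], [-0.31, 2.02], [-1.57, 1.55], [0.28, 2.44], [-1.29, 4.43], [0.15, 1.84], [-2.92, 2.92]. Speed limits (rad/s): [2.57, 2.57, 3.14, 3.14, 3.14, 3.14, 3.14].

INTERFACE

Orientations are given as a unit quaternion [x, y, z, w].
In Python, from rig import manip gives the robot as it stands.
- The arm moves only by the tool arm_command, never from a script. Its argument "deltas" is a list of rows, each an object with "translation": the shift along the tool's x, y, z in mm, a list of three; "turn": the turn about the tool's x in degrees; "claw": the opening, from 0 (shut) to 1 (fully open). A call has 1 to 10 rows; each row shifts and turns the commanded pose from where the row before left it, along the tool's axes as they then stand; what a row does not reach is not made up. A row lasts 1/12 s, in which the tool goes at most 41.7 mm and 7.16 degrees, less where a joint would pass 70% of its speed; a pose out of reach is approached as far as the arm can. A call is refused whole if a number of a shift passes 41.7 or a number of a turn 7.16, either way. A call with a gripper value outside its range is refused whole. The fingers move at their own pace and stop on an object; "squeeze" is the grip in N (left out, the last holds). Time passes only in rows, so rows that do not move let the fingers close. It gives the time, the measured TCP pose, the force and the opening at its end, in the units of the state.
- manip.state(): the state, without advancing time (a new reading comes with each control period).
- manip.grab_frame(name): name is "scene" or "top" or "wrist"; returns a dict with "frame" (420x560x3 uint8, red, green, blue), "fx", "fy", "cx", "cy" (pixels), "dist" ([k1, k2, p1, p2, k3] as OpenCV has them; the pictures are not rectified), "camera_from_world" (4x4, takes a point from world to camera coordinates). Camera axes: x right, y down, z forward; pixel columns grow to the right and rows downward; lengths in mm; the calibration is good to about 2 mm. A picture is of the moment at which its call begins. There is no depth.
- manip.sign_off(): hands the job in, once; it reports no verdict.
The state is a dict: "time_s": time; "joints": joint angles; "joint_vel": joint speeds; "joint_efforts": joint torques, N m; "eef_pos": TCP position; "orientation": TCP orientation; "force": force on the tool from outside, world axes, zero at the start; "torque": the same for the moment, N m; "grip_width": opening from 0.0 (shut) to 1.0 (fully open).
Only numpy, scipy, OpenCV 4.12 (cv2) and the standard library are available. Lean on these libraries where they do the work, as an engineer would, in place of code of your own. Each camera call takes 0.05 s, during which the arm holds its last target.

TASK

Lay the cream-coloured fine whetstone flat, squarely and centrally on the holder's black rubber bed, between the blue end stop and the orange pad, and let go of it. Then pump the red trigger towards the black fixed grip, again and again, until the ratchet jaw has pushed the stone home against the end stop and its sprung orange pad is pressed in between half and three quarters of its travel; never bottom the pad hard, which would crack the stone, and do not push the jaw or pad by hand. The clamp has no latch, so finish while still holding the trigger squeezed, with the stone gripped; leave the terracotta coarse stone, knife, bowl and mug where they are.

Things in the scene. Friction and masses are not known exactly. Their poses are not given: they have to be found in the camera images.
- fine_center (a point): centre of the loose cream-coloured fine whetstone, a bar 125 x 50 x 30 mm (its own x, y, z), about 0.25 kg, lying flat on the counter at the start; this point is half-way up, 15 mm above its underside. Grip it across its 50 mm width
- coarse_center (a point): centre of the loose terracotta-red coarse whetstone, same size, half-way up; leave it alone
- holder: whetstone holder fixed to the counter; origin on the counter surface, axes: z up, y along the clamping line from the trigger end to the end stop, x across. Base plate 95 mm wide (x) from y=-192 to y=+108 mm, 12 mm high. Black rubber bed 70 mm wide from y=-80 to y=+85 mm, its top at z=15 mm. Blue end stop: inner face at y=+85 mm, top at z=38 mm; so a stone that is fully home has its centre at x=0, y=22.5 mm, z=30 mm. The moving jaw and pad are up to 46 mm high
- seat (a point): good spot to lay the stone, on top of the rubber bed (15 mm above the counter), 72.5 mm from the end stop's face; same axes as the holder. A stone with the middle of its underside here, its long side along y, is 10 mm short of the end stop and clear of the pad
- fixed_grip (a point): middle of the black fixed grip, an upright post of the holder 30 mm (x) by 20 mm (y), standing to z=115 mm; this point is at z=90 mm, y=-140 mm in the holder, so its face towards the end stop is 10 mm from here in +y
- trigger_face (a point): on the middle of the red trigger's outer face (the one away from the fixed grip), at z=90 mm; the trigger is an upright blade 28 mm (x) by 14 mm (y), from z=46 to z=115 mm, and slides to +y. At rest this face is 50 mm from fixed_grip (60 mm over grip and trigger together), squeezed fully 30 mm (40 mm over both). Free air of at least 65 mm beyond it; above z=50 mm there is also free air beside the fixed grip. Can be pinched together with the fixed grip from above, or pushed
- trigger_travel (a joint): trigger travel in m: 0 released, 0.020 fully squeezed; spring-returned (2.4 to 3.6 N; about 8 to 14 N to hold with the stone clamped). After 0 to 6 mm of lost motion a pawl takes the jaw's toothed bar (5 mm pitch) along one to one; a full stroke gains 10 to 20 mm. Release fully to re-arm the pawl. A full stroke on a stone already home bottoms the pad: stop part-way
- jaw_travel (a joint): travel of the ratchet jaw towards the end stop, in m, 0 to 0.065; it starts between 0 and 0.020. The free pad's face is at holder y = -85 mm + jaw_travel, so it needs to travel 20 to 46 mm beyond its start to reach a stone that is home. When the trigger is released the jaw stays (2.5 N friction), give or take up to 3 mm, unless the pad's spring pushes it back
- pad_travel (a joint): how far the orange sprung pad is pressed in on the jaw, in m: 0 free, 0.010 bottomed (no gap left between pad and blue jaw); spring 1 N per mm, so 5 mm is 5 N and 7.5 mm is 7.5 N on the stone. Letting the trigger go lets it push the jaw back until less than 3 N is left, so the last stroke must do the whole pressing
- pad_face (a point): middle of the orange pad's face (55 mm wide, 26 mm high) that touches the stone, 32 mm above the counter
- jaw: the blue ratchet jaw with its toothed bar and the orange pad; its origin is the holder's when the jaw is at 0
- pad: the orange sprung pad on the jaw; origin as jaw's when the pad is free
- trigger: the red trigger; its origin is the holder's when it is released
- fine_stone: the fine whetstone, origin at the centre of its underside
- coarse_stone: the coarse whetstone, origin at the centre of its underside; bystander
- knife: kitchen knife lying flat, 305 mm long, wooden handle, 18 mm high; origin under its middle, between handle and blade; bystander
- water_bowl: white bowl, 110 mm wide, 45 mm high, origin under its centre; bystander
- mug: white mug, 80 mm wide, 85 mm high, origin under its centre; bystander
Not all that is in view belongs to the job. There is more than one size of the fine_stone; the job needs the largest.

How it is judged:
By the outcome, as a careful person would: the job done as asked, in the order asked, and still so for the second after the job is handed in, while the arm keeps its last pose, push and grip.
It also fails if it takes over 58 s, if anything falls off the work surface, if the arm or the gripper's body presses on something with over 40 N, if the wrist force passes 120 N, or if a joint passes its speed limit or range.

## Working session

There is one attempt and no reset: what is moved stays moved. The work goes in short steps, Python scripts to look and compute and a tool call to move; the robot and the scene stay as the last step left them, time stands still between calls to the robot, and variables do not carry over. Pictures are saved under pics/ and viewed, and the job is handed in when it is done.

Besides the shell and the picture viewer there is one more tool, called after "Request:" as name([rows], argument=value, ...), one row to a line, values as JSON. arm_command: Moves the arm, as the interface text tells. Its arguments: {"type":"object","properties":{"deltas":{"type":"array","items":{"type":"object","properties":{"translation":{"type":"array","items":{"type":"number"}},"turn":{"type":"number"},"claw":{"type":"number"}}}},"squeeze":{"type":"number"}},"required":["deltas"]}

```bash
mkdir -p pics; cat > h.py <<'E'
import numpy as np,cv2
from rig import manip
def grab(n,f=None):
    d=manip.grab_frame(n)
    if f: cv2.imwrite('pics/'+f,cv2.cvtColor(d['frame'],cv2.COLOR_RGB2BGR))
    return d
def ray(d,uv):
    K=np.array([[d['fx'],0,d['cx']],[0,d['fy'],d['cy']],[0,0,1.]])
    p=cv2.undistortPoints(np.array(uv,float).reshape(-1,1,2),K,np.array(d['dist'],float)).reshape(-1,2)
    T=np.array(d['camera_from_world']);R=T[:3,:3];t=T[:3,3]
    return -R.T@t, (R.T@np.c_[p,np.ones(len(p))].T).T
def onz(d,uv,z):
    c,r=ray(d,uv); return c+r*((z-c[2])/r[:,2])[:,None]
def proj(d,P):
    K=np.array([[d['fx'],0,d['cx']],[0,d['fy'],d['cy']],[0,0,1.]])
    T=np.array(d['camera_from_world'])
    P=np.array(P,float).reshape(-1,3)
    return cv2.projectPoints(P,cv2.Rodrigues(T[:3,:3])[0],T[:3,3],K,np.array(d['dist'],float))[0].reshape(-1,2)
E
python3 - <<'E'
from h import *
import pickle
np.set_printoptions(precision=2,suppress=True)
D={}
for n in ['scene','top','wrist']:
    D[n]=grab(n,n+'0.png'); print(n,np.array(D[n]['camera_from_world']),D[n]['fx'])
pickle.dump(D,open('d0.pkl','wb'))
print(manip.state())
E
```

```text
scene [[   0.87    0.48   -0.01 -532.82]
 [   0.32   -0.6    -0.73  -95.23]
 [  -0.36    0.63   -0.68 1560.6 ]
 [   0.      0.      0.      1.  ]] 543.160863559856
top [[  -0.01   -1.     -0.     42.76]
 [  -0.98    0.01   -0.18  564.27]
 [   0.18   -0.     -0.98 1067.64]
 [   0.      0.      0.      1.  ]] 425.45128342280566
wrist [[   0.34    0.94   -0.   -648.63]
 [   0.9    -0.33    0.28  -32.53]
 [   0.26   -0.1    -0.96  392.14]
 [   0.      0.      0.      1.  ]] 307.0736723070066
{'time_s': 0.15, 'joints': array([-1.27,  0.47, -0.01,  1.6 ,  0.01,  1.07, -0.06]), 'joint_vel': array([ 0., -0., -0., -0., -0., -0., -0.]), 'joint_efforts': array([ -0.  , -52.09,  -0.01, -24.4 ,  -0.06,   0.02,   0.  ]), 'eef_pos': array([222.08, 610.46, 235.86]), 'orientation': array([ 0.12,  0.7 , -0.12,  0.7 ]), 'force': array([0.2 , 0.26, 0.6 ]), 'torque': array([-0.06,  0.02,  0.01]), 'grip_width': 0.9985124824112431}
```

View pics/scene0.png

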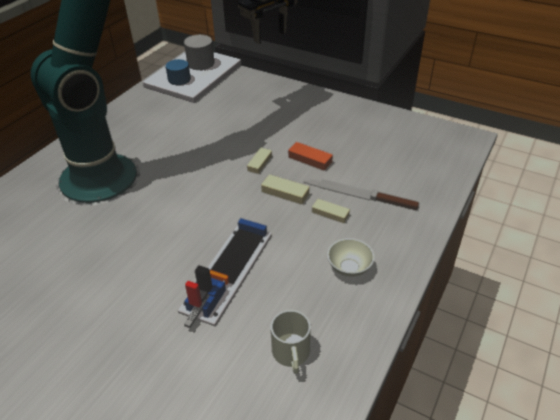

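View pics/top0.png

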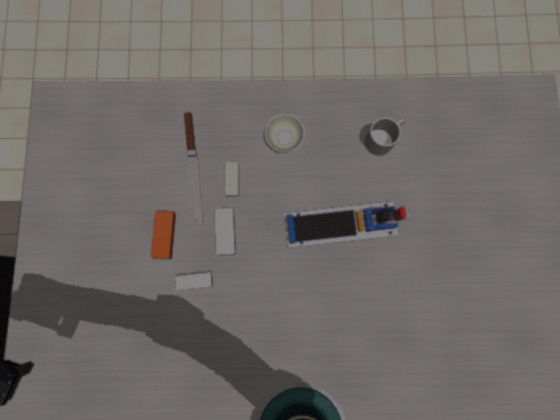

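View pics/wrist0.png

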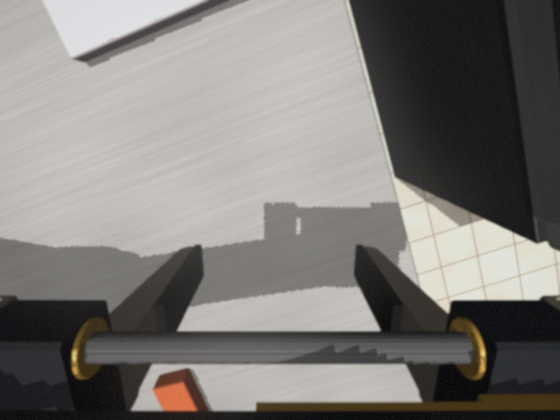

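The scene view shows three cream bars. The largest is at about (285,188) in scene and (225,231) in top. The holder is at about (340,225) in top, with its end stop to the left and the trigger on the right at (402,213). Next I'll measure these.

```bash
python3 - <<'E'
from h import *
import pickle
np.set_printoptions(precision=1,suppress=True)
D=pickle.load(open('d0.pkl','rb'))
def comps(d,m,minA=25):
    n,l,s,c=cv2.connectedComponentsWithStats(m.astype(np.uint8))
    for i in range(1,n):
        if s[i,4]>=minA: yield (l==i),c[i],s[i]
for n in ['top','scene']:
    d=D[n];f=d['frame'];hsv=cv2.cvtColor(f,cv2.COLOR_RGB2HSV).astype(int)
    H,S,V=hsv[...,0],hsv[...,1],hsv[...,2]
    print('==',n, f[231,225] if n=='top' else f[188,285], f[225,325])
    masks={'cream':(H>18)&(H<45)&(S>20)&(V>100),'blue':(H>105)&(H<130)&(S>120)&(V>40),'orange':(H>8)&(H<18)&(S>170)&(V>120),'red':((H<6)|(H>175))&(S>180)&(V>70),'dark':(V<45)}
    for k,m in masks.items():
        for mm,c,s in comps(d,m,20):
            if n=='top' and not(140<c[0]<430 and 100<c[1]<300): continue
            if n=='scene' and not(170<c[0]<420 and 140<c[1]<340): continue
            pts=np.argwhere(mm)[:,::-1].astype(np.float32)
            hgt={'cream':30,'blue':38,'orange':45,'red':115,'dark':15}[k]
            if n=='top':
                cn=cv2.findContours(mm.astype(np.uint8),0,1)[0][0].reshape(-1,2)
                w=onz(d,cn,hgt)[:,:2].astype(np.float32)
                r=cv2.minAreaRect(w); print(k,s,c,'rect',np.array(r[0]),np.array(r[1]),round(r[2],1))
            else: print(k,s,c,onz(d,[c],hgt)[0])
    v=cv2.resize(f[185:260,270:420] if n=='top' else f[140:330,170:370],None,fx=5 if n=='top' else 3,fy=5 if n=='top' else 3,interpolation=cv2.INTER_CUBIC)
    cv2.imwrite(f'pics/{n}0_z.png',v[...,::-1])
E
```

```text
== top [134 132 132] [27 23 27]
cream [267 115  33  36 584] [283.1 130.9] rect [775.8  32.1] [ 88.8 101.7] 89.2
cream [385 134   6  11  30] [387.6 140.3] rect [ 750.8 -257.7] [13.3 29.6] 75.1
blue [365 208  32  23 262] [375.1 221. ] rect [ 531.4 -221.1] [56.4 78.1] 7.1
blue [287 216   9  26 161] [291.2 228.4] rect [506.5  13.7] [68.  16.4] 5.4
orange [152 212  21  46 741] [161.8 234.4] rect [494.7 351.7] [ 43.3 117.8] 86.7
orange [358 212   4  17  26] [359.5 219.2] rect [ 525.7 -166.4] [42.7  5.2] 5.4
red [400 208   5  10  42] [401.9 212.5] rect [ 532.3 -258.4] [ 9.8 22.8] 86.4
dark [375 209  21  14 186] [384.  215.1] rect [ 544.5 -242. ] [31.6 57.4] 17.7
dark [ 294  211   62   30 1390] [324.2 225.6] rect [516.7 -75.8] [ 65.9 159.4] 5.6
== scene [172 175 145] [151 150 145]
cream [246 147  26  27 317] [258.3 158.4] [383.2 257.1  30. ]
cream [261 174  49  24 659] [284.6 185.6] [508.4 187.1  30. ]
cream [311 198  39  21 443] [330.  208.2] [655.5 163.8  30. ]
cream [329 240  44  32 775] [350.1 252.6] [764.4  46.1  30. ]
cream [279 333  17   8  49] [285.5 336.1] [ 741.5 -230.8   30. ]
blue [239 219  26  11 115] [251.6 224.3] [512.1  10.6  38. ]
blue [211 279  13   9  71] [217.1 283.2] [ 542.1 -186.8   38. ]
blue [207 290   9  14  63] [211.1 296.3] [ 551.2 -223.5   38. ]
orange [210 270  18   9  72] [218.5 274.4] [ 534.4 -168.5   45. ]
red [186 282  12   6  43] [191.4 284.7] [ 539.9 -263.8  115. ]
dark [ 214  230   46   52 1003] [236.5 254.7] [521.2 -76.8  15. ]
dark [197 267  15  25 266] [203.7 279.1] [ 495.4 -176.7   15. ]
```

View pics/top0_z.png

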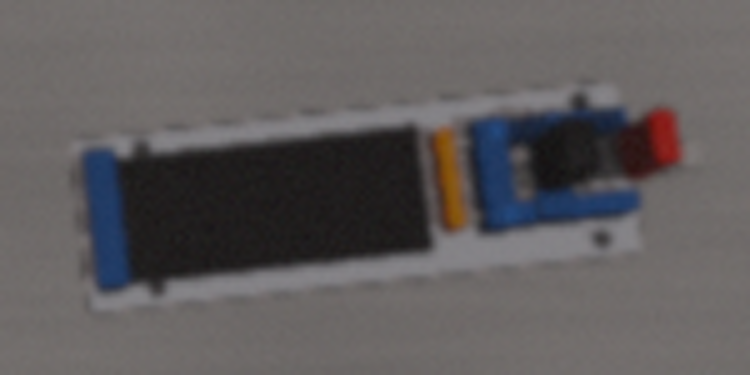

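View pics/scene0_z.png

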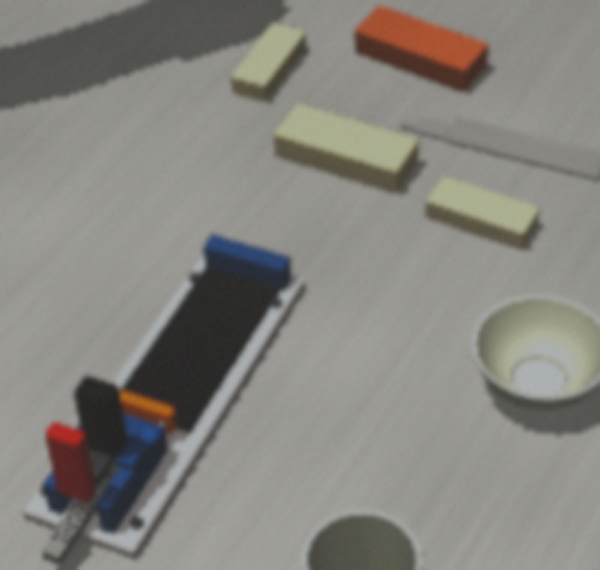

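```bash
python3 - <<'E'
from h import *
import pickle
np.set_printoptions(precision=1,suppress=True)
D=pickle.load(open('d0.pkl','rb'))
d=D['top'];f=d['frame'];print(np.r_[ray(d,[[280,210]])[0],ray(D['scene'],[[280,210]])[0]])
print(f[231,195:255].tolist())
def rect(m,z,sub=None):
    cn=max(cv2.findContours(m.astype(np.uint8),0,1)[0],key=cv2.contourArea).reshape(-1,2)
    w=onz(d,cn,z)[:,:2].astype(np.float32);r=cv2.minAreaRect(w);return np.array([*r[0],*r[1],r[2]])
roi=np.zeros(f.shape[:2],bool);roi[200:264,208:242]=1
g=f.min(2).astype(int)
for t in (115,120,125,130,140):print(t,rect(cv2.morphologyEx(((g>t)&roi).astype(np.uint8),cv2.MORPH_OPEN,np.ones((3,3))),30))
cv2.imwrite('pics/top0_s.png',cv2.resize(f[195:270,170:270],None,fx=7,fy=7,interpolation=cv2.INTER_CUBIC)[...,::-1])
E
```

```text
[ 359.2   37.1 1153.1 1061.9 -788.8  989.2]
[[112, 108, 107], [109, 105, 104], [111, 107, 106], [114, 109, 107], [111, 105, 104], [111, 105, 106], [112, 107, 105], [111, 107, 105], [110, 105, 104], [111, 107, 105], [111, 107, 106], [113, 108, 108], [111, 105, 104], [110, 105, 104], [109, 105, 103], [109, 106, 102], [111, 107, 105], [113, 108, 106], [110, 105, 104], [115, 110, 106], [125, 118, 108], [131, 128, 122], [132, 129, 127], [135, 132, 129], [133, 132, 128], [134, 133, 131], [132, 130, 129], [131, 129, 129], [134, 132, 132], [132, 130, 131], [134, 132, 132], [133, 130, 130], [131, 129, 129], [132, 130, 131], [134, 131, 132], [132, 131, 131], [135, 133, 132], [135, 130, 128], [123, 115, 103], [100, 94, 82], [104, 98, 95], [113, 109, 106], [114, 109, 108], [113, 108, 107], [113, 109, 108], [114, 109, 108], [114, 110, 109], [114, 109, 107], [114, 108, 108], [116, 110, 108], [114, 109, 106], [113, 110, 107], [113, 109, 107], [112, 108, 107], [113, 108, 107], [114, 109, 107], [113, 109, 108], [112, 107, 106], [113, 108, 107], [111, 108, 105]]
115 [503.7 192.1 119.5  44.9   3.1]
120 [503.8 191.5 117.4  43.    3.1]
125 [504.2 190.8 115.2  39.8   0.9]
130 [472.1 185.2  13.4  13.2  89.2]Traceback (most recent call last):
  File "<stdin>", line 12, in <module>
  File "<stdin>", line 8, in rect
ValueError: max() iterable argument is empty
```

```bash
cat >> h.py <<'E'
from scipy.spatial.transform import Rotation as Ro
def tool():
    s=manip.state();R=Ro.from_quat(s['orientation']).as_matrix();return np.array(s['eef_pos']),R,s
def delta(tgt,yawdeg):
    """translation in tool axes (initial) & turn about x so tool y points at world yaw (mod 180)"""
    p,R,s=tool();y=np.degrees(np.arctan2(R[1,1],R[0,1]))
    return R.T@(np.array(tgt)-p), y, R
E
python3 - <<'E'
from h import *
import pickle
np.set_printoptions(precision=2,suppress=True)
D=pickle.load(open('d0.pkl','rb'))
p,R,s=tool();print(p);print(R)
T=np.array(D['wrist']['camera_from_world']);c=-T[:3,:3].T@T[:3,3]
print('cam in tool',R.T@(c-p),'axis',R.T@T[2,:3], 'imgright',R.T@T[0,:3])
d=D['top']
z=np.array([[75,145],[95,308],[640,245],[615,85]])/5+[270,185]-.4
w=onz(d,z,12);print(w)
b=np.array([[122,160],[135,280],[432,250],[415,128]])/5+[270,185]-.4
print(onz(d,b,15))
E
```

```text
[222.08 610.46 235.86]
[[-0.    0.34  0.94]
 [-0.    0.94 -0.34]
 [-1.   -0.    0.  ]]
cam in tool [-148.4    -0.53  -79.75] axis [ 0.96 -0.    0.28] imgright [ 0.  1. -0.]
[[ 550.5    30.6    12.  ]
 [ 461.81   21.09   12.  ]
 [ 492.17 -272.22   12.  ]
 [ 579.91 -264.18   12.  ]]
[[ 541.44    5.27   15.  ]
 [ 476.25   -0.53   15.  ]
 [ 490.43 -160.17   15.  ]
 [ 556.99 -153.95   15.  ]]
```

```bash
python3 - <<'E'
from h import *
np.set_printoptions(precision=2,suppress=True)
print(delta([503.7,192,160],0)[:2])
E
```

```text
(array([  76.32, -296.89,  407.68]), np.float64(70.01282552921062))
```

Request:
arm_command([
  {"translation":[2,-10,13.5],"claw":1},
  {"translation":[5,-20,28],"claw":1},
  {"translation":[5,-22,30.5],"claw":1},
  {"translation":[5,-22,30.5],"claw":1},
  {"translation":[5,-22,30.5],"claw":1},
  {"translation":[5,-22,30.5],"claw":1},
  {"translation":[5,-22,30.5],"claw":1},
  {"translation":[5,-22,30.5],"claw":1},
  {"translation":[5,-22,30.5],"claw":1},
  {"translation":[5,-22,30.5],"claw":1},
])

```text
$.deltas[0]: bad value
```

Request:
arm_command([
  {"translation":[6,-22,30.5],"claw":1},
  {"translation":[8,-22,30.5],"claw":1},
  {"translation":[8,-22,30.5],"claw":1},
  {"translation":[7,-14,20],"claw":1},
  {"translation":[0,-10,11],"claw":1},
  {"translation":[0,0,0],"turn":-5.5,"claw":1},
  {"translation":[0,0,0],"turn":-7,"claw":1},
  {"translation":[0,0,0],"turn":-7,"claw":1},
  {"translation":[0,0,0],"turn":-3,"claw":1},
  {"translation":[0,0,0],"claw":1},
])

```text
$.deltas[0]: bad value
```

```bash
python3 - <<'E'
from h import *
np.set_printoptions(precision=2,suppress=True)
d=grab('wrist','w1.png');import pickle;pickle.dump(d,open('w1.pkl','wb'))
print(delta([503.7,192,160],0)[:2],manip.state()['time_s'],manip.state()['force'])
E
```

```text
(array([  76.36, -297.02,  407.72]), np.float64(70.01293197676624)) 0.2 [-0.51  0.82 -0.78]
```

View pics/w1.png

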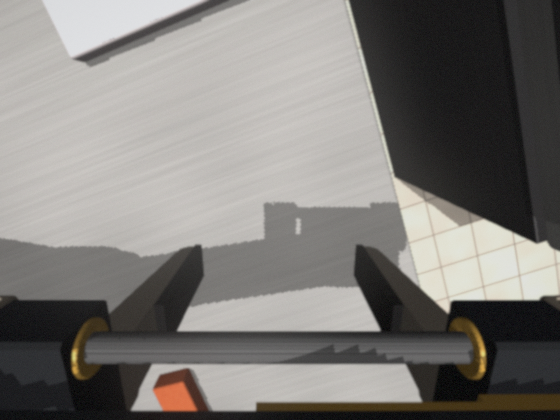

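The call was refused, probably because every row needs "turn". The picture shows no change: the arm has not moved.

Request:
arm_command([
  {"translation":[2,-10,13.5],"turn":0,"claw":1},
  {"translation":[5,-20,28],"turn":0,"claw":1},
  {"translation":[5,-22,30.5],"turn":0,"claw":1},
  {"translation":[5,-22,30.5],"turn":0,"claw":1},
  {"translation":[5,-22,30.5],"turn":0,"claw":1},
  {"translation":[5,-22,30.5],"turn":0,"claw":1},
  {"translation":[5,-22,30.5],"turn":0,"claw":1},
  {"translation":[5,-22,30.5],"turn":0,"claw":1},
  {"translation":[5,-22,30.5],"turn":0,"claw":1},
  {"translation":[5,-22,30.5],"turn":0,"claw":1},
])

```text
time_s: 1.03
eef_pos: [420.7, 318.0, 189.5]
orientation: [0.123, 0.696, -0.123, 0.696]
force: [0.8, 0.4, 1.1]
grip_width: 1.001
```

Request:
arm_command([
  {"translation":[6,-22,30.5],"turn":0,"claw":1},
  {"translation":[8,-22,30.5],"turn":0,"claw":1},
  {"translation":[8,-22,30.5],"turn":0,"claw":1},
  {"translation":[7,-14,20],"turn":0,"claw":1},
  {"translation":[0,-10,11],"turn":0,"claw":1},
  {"translation":[0,0,0],"turn":-5.5,"claw":1},
  {"translation":[0,0,0],"turn":-7,"claw":1},
  {"translation":[0,0,0],"turn":-7,"claw":1},
  {"translation":[0,0,0],"turn":-3,"claw":1},
  {"translation":[0,0,0],"turn":0,"claw":1},
])

```text
time_s: 1.87
eef_pos: [504.4, 193.0, 160.5]
orientation: [-0.016, 0.707, 0.016, 0.707]
force: [1.1, -0.1, 0.2]
grip_width: 0.997
```

```bash
python3 - <<'E'
from h import *
np.set_printoptions(precision=2,suppress=True)
d=grab('wrist','w2.png');import pickle;pickle.dump(d,open('w2.pkl','wb'))
print(delta([503.7,192,160],0)[:2],manip.state()['time_s'],manip.state()['force'],tool()[0])
E
```

```text
(array([ 0.52, -1.05, -0.75]), np.float64(92.41925631213894)) 1.9167 [ 0.29  0.25 -0.22] [504.41 193.08 160.52]
```

View pics/w2.png

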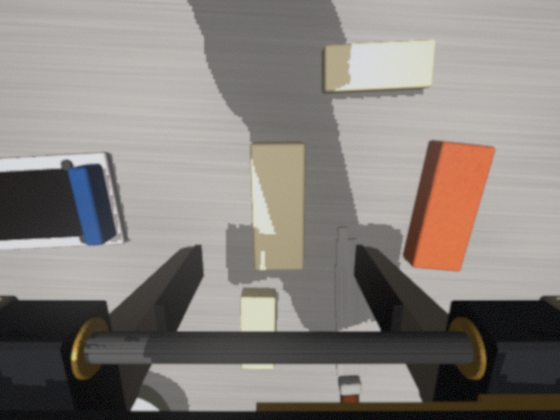

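The wrist view shows the large stone between the fingers, with corners at about (251,144), (304,144), (303,269) and (254,269). Coarse stone, knife and small bars stay clear of the fingers.

```bash
python3 - <<'E'
from h import *
import pickle
np.set_printoptions(precision=1,suppress=True)
d=pickle.load(open('w2.pkl','rb'));f=d['frame']
hsv=cv2.cvtColor(f,cv2.COLOR_RGB2HSV).astype(int)
H,S,V=hsv[...,0],hsv[...,1],hsv[...,2]
print(f[160,285],f[215,262],f[160,240],f[160,350])
m=((S>50)&(V>80))
m[:, :230]=0;m[:,325:]=0;m[:130]=0;m[283:]=0
# bright part
m|=((S>20)&(H>18)&(H<45)&(V>150))&(np.add.outer(np.arange(420),0*np.arange(560))>130)&(np.add.outer(0*np.arange(420),np.arange(560))>240)&(np.add.outer(0*np.arange(420),np.arange(560))<315)&(np.add.outer(np.arange(420),0*np.arange(560))<283)
m=cv2.morphologyEx(m.astype(np.uint8),cv2.MORPH_CLOSE,np.ones((5,5)))
cn=max(cv2.findContours(m,0,1)[0],key=cv2.contourArea)
hull=cv2.convexHull(cn).reshape(-1,2)
r=cv2.minAreaRect(hull);print(r)
w=onz(d,hull,30)[:,:2].astype(np.float32);print('world',cv2.minAreaRect(w))
c=np.array([[251,144],[304,144],[303,269],[254,269]]);W=onz(d,c,30);print(W,W.mean(0))
c=np.array([[107,153],[124,240]]);print('plate end corners',onz(d,c,12))
b=np.array([[72,167],[99,165],[113,238],[87,245]]);print('stop top?',onz(d,b,38))
E
```

```text
[176 164 136] [216 217 210] [183 179 176] [179 175 172]
((277.0, 206.0), (128.0, 54.0), 90.0)
world ((503.7947998046875, 191.85165405273438), (124.68635559082031, 49.64537811279297), 3.6209137439727783)
[[444.  165.5  30. ]
 [441.9 212.6  30. ]
 [564.1 220.   30. ]
 [566.3 171.   30. ]] [504.1 192.3  30. ]
plate end corners [[459.8  26.7  12. ]
 [548.5  34.4  12. ]]
stop top? [[470.3   8.5  38. ]
 [467.5  32.7  38. ]
 [536.1  37.7  38. ]
 [544.4  12.2  38. ]]
```

Request:
arm_command([
  {"translation":[15,-1,-0.5],"turn":-0.8,"claw":1},
  {"translation":[30,0,0],"turn":0,"claw":1},
  {"translation":[30,0,0],"turn":0,"claw":1},
  {"translation":[30,0,0],"turn":0,"claw":1},
  {"translation":[18,0,0],"turn":0,"claw":1},
  {"translation":[9,0,0],"turn":0,"claw":1},
  {"translation":[0,0,0],"turn":0,"claw":0.6},
  {"translation":[0,0,0],"turn":0,"claw":0.45},
  {"translation":[0,0,0],"turn":0,"claw":0.45},
  {"translation":[0,0,0],"turn":0,"claw":0.45},
], squeeze=20)

```text
time_s: 2.75
eef_pos: [505.0, 192.6, 30.0]
orientation: [-0.02, 0.706, 0.021, 0.708]
force: [-0.1, -0.0, 0.3]
grip_width: 0.731
```

Request:
arm_command([
  {"translation":[0,0,0],"turn":0,"claw":0.4},
  {"translation":[0,0,0],"turn":0,"claw":0.4},
  {"translation":[0,0,0],"turn":0,"claw":0.4},
])

```text
time_s: 3.0
eef_pos: [504.4, 192.4, 29.3]
orientation: [-0.02, 0.706, 0.021, 0.707]
force: [-0.9, 0.4, 3.8]
grip_width: 0.543
```

Request:
arm_command([
  {"translation":[0,0,0],"turn":0,"claw":0.4},
  {"translation":[-10,0,0],"turn":0,"claw":0.4},
  {"translation":[-25,0,0],"turn":0,"claw":0.4},
  {"translation":[-30,0,0],"turn":0,"claw":0.4},
  {"translation":[-25,0,0],"turn":0,"claw":0.4},
  {"translation":[0,0,0],"turn":0,"claw":0.4},
  {"translation":[0,0,0],"turn":0,"claw":0.4},
])

```text
time_s: 3.58
eef_pos: [504.6, 192.5, 120.0]
orientation: [-0.02, 0.706, 0.021, 0.708]
force: [-0.8, -0.6, -3.0]
grip_width: 0.541
```

```bash
python3 - <<'E'
from h import *
np.set_printoptions(precision=2,suppress=True)
print(delta([515.5,-67.1,118],0)[:2],manip.state()['time_s'],manip.state()['force'],tool()[0])
E
```

```text
(array([   1.73, -259.78,   -4.12]), np.float64(93.3158526809535)) 3.5833 [-0.77 -0.57 -2.98] [504.59 192.48 120.02]
```

Request:
arm_command([
  {"translation":[0,-15,0],"turn":0,"claw":0.4},
  {"translation":[0,-30,0],"turn":0,"claw":0.4},
  {"translation":[0,-38,0],"turn":0,"claw":0.4},
  {"translation":[0,-38,-1],"turn":0,"claw":0.4},
  {"translation":[0,-38,-1],"turn":0,"claw":0.4},
  {"translation":[0,-38,-1],"turn":0,"claw":0.4},
  {"translation":[0,-33,-1],"turn":0,"claw":0.4},
  {"translation":[0,-20,0],"turn":0,"claw":0.4},
  {"translation":[0,-10,0],"turn":3,"claw":0.4},
  {"translation":[0,0,0],"turn":7,"claw":0.4},
])

```text
time_s: 4.42
eef_pos: [513.9, -70.5, 117.4]
orientation: [0.044, 0.707, -0.045, 0.705]
force: [0.1, -0.0, -1.9]
grip_width: 0.542
```

Request:
arm_command([
  {"translation":[0,0,0],"turn":7,"claw":0.4},
  {"translation":[0,0,0],"turn":7,"claw":0.4},
  {"translation":[0,0,0],"turn":7,"claw":0.4},
  {"translation":[0,0,0],"turn":7,"claw":0.4},
  {"translation":[0,0,0],"turn":7,"claw":0.4},
  {"translation":[0,0,0],"turn":7,"claw":0.4},
  {"translation":[0,0,0],"turn":7,"claw":0.4},
  {"translation":[0,0,0],"turn":7,"claw":0.4},
  {"translation":[0,0,0],"turn":7,"claw":0.4},
  {"translation":[0,0,0],"turn":7,"claw":0.4},
])

```text
time_s: 5.25
eef_pos: [514.2, -66.1, 117.4]
orientation: [0.44, 0.554, -0.441, 0.552]
force: [-0.0, -0.8, -1.5]
grip_width: 0.541
```

Request:
arm_command([
  {"translation":[0,0,0],"turn":5,"claw":0.4},
  {"translation":[0,0,0],"turn":2.5,"claw":0.4},
  {"translation":[0,0,0],"turn":0,"claw":0.4},
  {"translation":[0,0,0],"turn":0,"claw":0.4},
])

```text
time_s: 5.58
eef_pos: [514.4, -66.4, 117.7]
orientation: [0.473, 0.526, -0.474, 0.525]
force: [0.2, 0.7, -2.5]
grip_width: 0.544
```

```bash
python3 - <<'E'
from h import *
import pickle
np.set_printoptions(precision=2,suppress=True)
print(delta([515.5,-67.1,118],0)[:2],tool()[0])
D={n:grab(n,n+'3.png') for n in ['wrist','top']};pickle.dump(D,open('d3.pkl','wb'))
print(manip.state()['time_s'],manip.state()['force'])
E
```

```text
(array([-0.29,  1.01,  0.77]), np.float64(5.907447274352164)) [514.41 -66.44 117.71]
5.6833 [-0.47  1.16 -0.9 ]
```

View pics/wrist3.png

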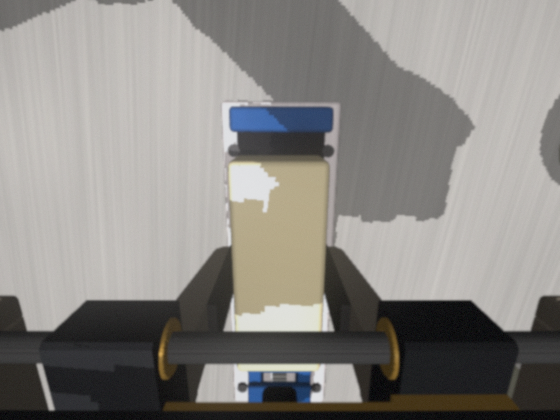

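View pics/top3.png

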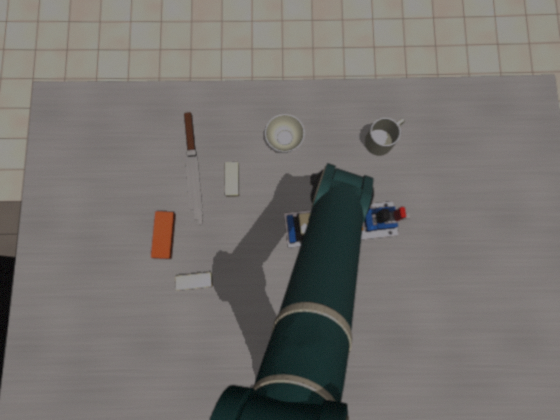

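The wrist view shows the stone held between the fingers (top edge about row 158, columns 230–328), with the end stop beyond it at rows 107–131, columns 230–333. The two look aligned.

```bash
python3 - <<'E'
from h import *
import pickle
np.set_printoptions(precision=1,suppress=True)
D=pickle.load(open('d3.pkl','rb'));d=D['wrist'];f=d['frame']
cv2.imwrite('pics/w3z.png',cv2.resize(f[90:250,200:360],None,fx=3.7,fy=3.7,interpolation=cv2.INTER_CUBIC)[...,::-1])
hsv=cv2.cvtColor(f,cv2.COLOR_RGB2HSV).astype(int);H,S,V=hsv[...,0],hsv[...,1],hsv[...,2]
b=((H>100)&(H<130)&(S>110)&(V>40));b[200:]=0
cn=max(cv2.findContours(b.astype(np.uint8),0,1)[0],key=cv2.contourArea).reshape(-1,2)
w=onz(d,cn,38)[:,:2].astype(np.float32);r=cv2.minAreaRect(w);print('stop px',cv2.boundingRect(cn),'w',r)
a=np.radians(5.8);xh=np.array([np.cos(a),np.sin(a)]);yh=np.array([-np.sin(a),np.cos(a)]);O=np.array([516.6,-79.6])
for nm,uv,z in [('plate corners',[[224,103],[339,103]],12),('stone',[[230,158],[328,158],[233,300],[325,300]],118.5),('bed',[[238,150],[324,150]],15),('stopinner',[[231,131],[332,131]],38)]:
    w=onz(d,uv,z)[:,:2]; print(nm,w.tolist(),'holder',np.c_[(w-O)@xh,(w-O)@yh])
p=tool()[0][:2];print('tcp holder',(p-O)@xh,(p-O)@yh)
E
```

```text
stop px (230, 108, 102, 24) w ((507.3663330078125, 14.547456741333008), (71.80282592773438, 15.692028999328613), 5.926229953765869)
plate corners [[462.1265763325485, 22.587607447706322], [551.5364299498938, 31.86903786790197]] holder [[-43.9 107.2]
 [ 46.  107.4]]
stone [[484.886723886537, -6.083971194497991], [531.3560514360337, -1.243720381683362], [491.0725623531254, -82.9130260118271], [541.184541857917, -77.63334779767206]] holder [[-24.1  76.3]
 [ 22.6  76.5]
 [-25.7  -0.7]
 [ 24.7  -0.5]]
bed [[475.8067183588722, -12.095162853759092], [544.6497739385863, -4.927414608988716]] holder [[-33.8  71.3]
 [ 35.5  71.5]]
stopinner [[472.7040030168499, 3.064728164403414], [544.9277757758547, 10.575370655117318]] holder [[-35.3  86.7]
 [ 37.3  86.9]]
tcp holder -0.6512797544633873 12.814915499482584
```

View pics/w3z.png

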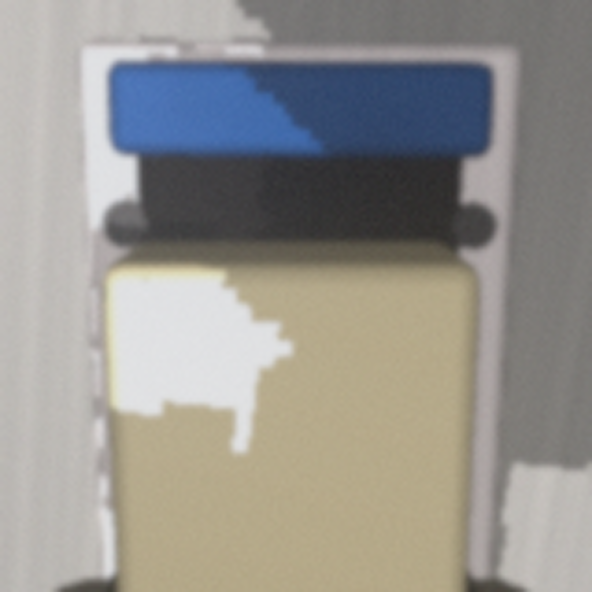

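Request:
arm_command([
  {"translation":[10,1.5,0],"turn":0,"claw":0.4},
  {"translation":[20,0,0],"turn":0,"claw":0.4},
  {"translation":[20,0,0],"turn":0,"claw":0.4},
  {"translation":[12,0,0],"turn":0,"claw":0.4},
  {"translation":[6,0,0],"turn":0,"claw":0.4},
  {"translation":[2,0,0],"turn":0,"claw":0.4},
  {"translation":[0,0,0],"turn":0,"claw":0.4},
  {"translation":[0,0,0],"turn":0,"claw":0.4},
])

```text
time_s: 6.35
eef_pos: [517.0, -67.7, 49.1]
orientation: [0.474, 0.524, -0.474, 0.525]
force: [0.1, 0.3, -1.7]
grip_width: 0.544
```

Request:
arm_command([
  {"translation":[2,0,0],"turn":0,"claw":0.4},
  {"translation":[1,0,0],"turn":0,"claw":0.4},
  {"translation":[0,0,0],"turn":0,"claw":0.4},
  {"translation":[0,0,0],"turn":0,"claw":0.4},
])

```text
time_s: 6.68
eef_pos: [516.7, -67.3, 45.9]
orientation: [0.474, 0.525, -0.474, 0.525]
force: [-1.1, 0.6, -2.4]
grip_width: 0.541
```

Request:
arm_command([
  {"translation":[1,0,0],"turn":0,"claw":0.4},
  {"translation":[0,0,0],"turn":0,"claw":0.4},
  {"translation":[0,0,0],"turn":0,"claw":0.4},
])

```text
time_s: 6.93
eef_pos: [516.5, -67.4, 44.6]
orientation: [0.474, 0.525, -0.474, 0.525]
force: [-0.2, -0.1, -1.9]
grip_width: 0.545
```

Request:
arm_command([
  {"translation":[0.7,0,0],"turn":0,"claw":0.4},
  {"translation":[0,0,0],"turn":0,"claw":0.4},
  {"translation":[0,0,0],"turn":0,"claw":0.4},
])

```text
time_s: 7.18
eef_pos: [516.6, -67.5, 44.3]
orientation: [0.474, 0.525, -0.474, 0.525]
force: [-2.2, 0.3, 6.3]
grip_width: 0.543
```

Request:
arm_command([
  {"translation":[0.6,0,0],"turn":0,"claw":0.4},
  {"translation":[0,0,0],"turn":0,"claw":0.4},
  {"translation":[0,0,0],"turn":0,"claw":0.4},
])

```text
time_s: 7.43
eef_pos: [516.6, -67.5, 44.3]
orientation: [0.474, 0.525, -0.474, 0.525]
force: [-4.9, 2.0, 12.2]
grip_width: 0.541
```

Contact at 44.3, as predicted. Next I release it.

Request:
arm_command([
  {"translation":[-0.8,0,0],"turn":0,"claw":0.4},
  {"translation":[0,0,0],"turn":0,"claw":0.6},
  {"translation":[0,0,0],"turn":0,"claw":0.7},
  {"translation":[0,0,0],"turn":0,"claw":0.7},
  {"translation":[-10,0,0],"turn":0,"claw":0.7},
  {"translation":[-25,0,0],"turn":0,"claw":0.7},
  {"translation":[-30,0,0],"turn":0,"claw":0.7},
  {"translation":[-25,0,0],"turn":0,"claw":0.5},
  {"translation":[-10,0,0],"turn":0,"claw":0.3},
  {"translation":[0,0,0],"turn":0,"claw":0},
])

```text
time_s: 8.27
eef_pos: [518.2, -67.5, 146.7]
orientation: [0.475, 0.523, -0.473, 0.526]
force: [0.3, 0.3, -1.3]
grip_width: 0.503
```

```bash
python3 - <<'E'
from h import *
import pickle
np.set_printoptions(precision=2,suppress=True)
D={n:grab(n,n+'4.png') for n in ['wrist','scene']};pickle.dump(D,open('d4.pkl','wb'))
s=manip.state();print(s['time_s'],s['force'],s['eef_pos'],s['grip_width'])
E
```

```text
8.3667 [0.11 0.05 0.37] [516.21 -67.12 143.81] 0.41774384908228956
```

View pics/wrist4.png

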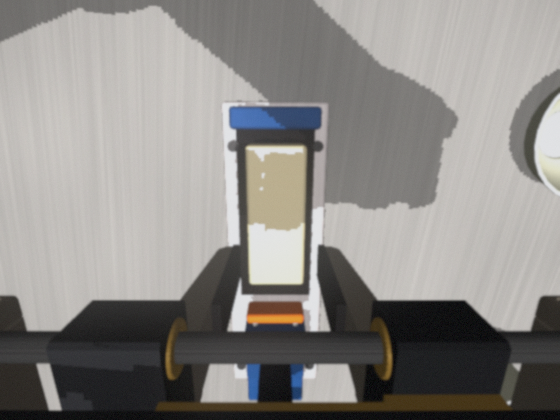

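View pics/scene4.png

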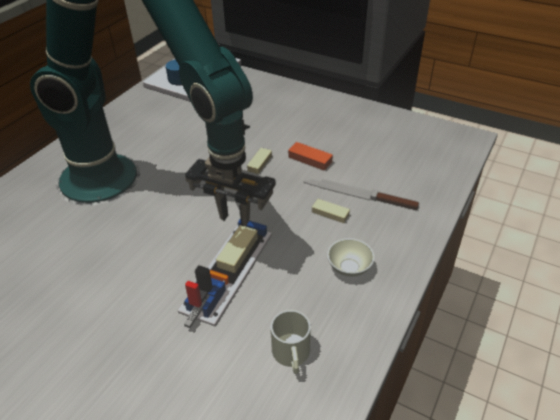

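The stone lies flat on the bed (columns 246–309, rows 145–285 in the wrist view) and looks centred. The pad's orange top is at rows 314–322, clear of the stone.

```bash
cat >> h.py <<'E'
a=np.radians(5.9);xh=np.array([np.cos(a),np.sin(a)]);yh=np.array([-np.sin(a),np.cos(a)])
O=np.array([516.6,-79.6])+0.95*xh+1.0*yh
def hold(d,uv,z):
    w=onz(d,uv,z)[:,:2];return np.c_[(w-O)@xh,(w-O)@yh]
E
python3 - <<'E'
from h import *
import pickle
np.set_printoptions(precision=1,suppress=True)
D=pickle.load(open('d4.pkl','rb'));d=D['wrist'];f=d['frame']
print('stone',hold(d,[[246,145],[306,145],[309,285],[249,285]],45))
print('stop',hold(d,[[230,128],[321,128]],38),'plate',hold(d,[[223,103],[327,103]],12))
print('pad',hold(d,[[275,314],[275,322]],45))
cv2.imwrite('pics/w4z.png',cv2.resize(f[90:410,200:360],None,fx=1.85*1,fy=1.85,interpolation=cv2.INTER_CUBIC)[...,::-1])
d=D['scene'];f=d['frame'];hsv=cv2.cvtColor(f,cv2.COLOR_RGB2HSV).astype(int);H,S,V=hsv[...,0],hsv[...,1],hsv[...,2]
m=((H<6)|(H>175))&(S>180)&(V>70);m[:,:175]=0;m[:,215:]=0;m[:270]=0;m[320:]=0
ys,xs=np.nonzero(m);print(xs.min(),xs.max(),ys.min(),ys.max())
cv2.imwrite('pics/s4z.png',cv2.resize(f[215:325,170:280],None,fx=5,fy=5,interpolation=cv2.INTER_CUBIC)[...,::-1])
p=tool()[0];q=O-200*yh;print('O',O,'trig face',O-190*yh, 'tcp hold',(p[:2]-O)@xh,(p[:2]-O)@yh)
d=pickle.load(open('d0.pkl','rb'))['top']
print('trig top from top', hold(d,[np.array([665,137])/5+[269.6,184.6]],115), hold(D['scene'],[[191.4,284.7]],115))
E
```

```text
stone [[-23.4  72.9]
 [ 24.5  72.9]
 [ 30.3 -52.4]
 [-24.5 -52.2]]
stop [[-36.6  85.9]
 [ 36.9  85.8]] plate [[-45.5 106.5]
 [ 45.  106.4]]
pad [[ -0.9 -82.9]
 [ -0.9 -91.6]]
187 196 282 287
O [517.4 -78.5] trig face [ 537.  -267.5] tcp hold -0.053168944444727195 11.45762910600666
trig top from top [[  -2.6 -182.1]] [[   3.2 -186.6]]
```

View pics/s4z.png

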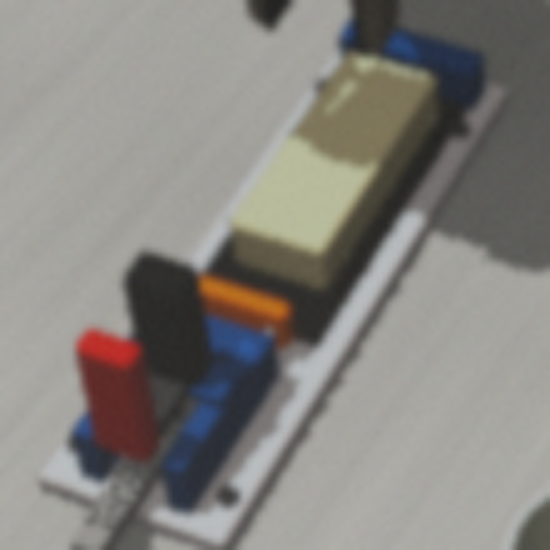

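View pics/w4z.png

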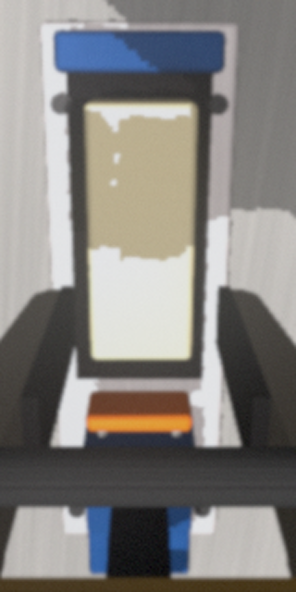

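Request:
arm_command([
  {"translation":[-25,0,0],"turn":0,"claw":0},
  {"translation":[-5,0,20],"turn":0,"claw":0},
  {"translation":[0,0,35],"turn":0,"claw":0},
  {"translation":[0,0,38],"turn":0,"claw":0},
  {"translation":[0,0,38],"turn":0,"claw":0},
  {"translation":[0,0,38],"turn":0,"claw":0},
  {"translation":[0,0,35],"turn":0,"claw":0},
  {"translation":[0,0,24],"turn":0,"claw":0},
  {"translation":[0,0,0],"turn":0,"claw":0},
  {"translation":[0,0,0],"turn":0,"claw":0},
])

```text
time_s: 9.2
eef_pos: [538.0, -295.4, 171.8]
orientation: [0.474, 0.525, -0.476, 0.523]
force: [0.3, 1.2, 0.0]
grip_width: 0.012
```

```bash
python3 - <<'E'
from h import *
import pickle
np.set_printoptions(precision=2,suppress=True)
D={n:grab(n,n+'5.png') for n in ['wrist','top']};pickle.dump(D,open('d5.pkl','wb'))
p,R,s=tool();print(s['time_s'],s['force'],p,s['grip_width'],(p[:2]-O)@xh,(p[:2]-O)@yh, np.degrees(np.arctan2(R[1,1],R[0,1])))
E
```

```text
9.3 [-0.01  0.52  0.08] [ 539.06 -292.59  172.38] 0.003650242814121814 -0.5041061077802631 -215.16690137762274 5.872980229318768
```

View pics/wrist5.png

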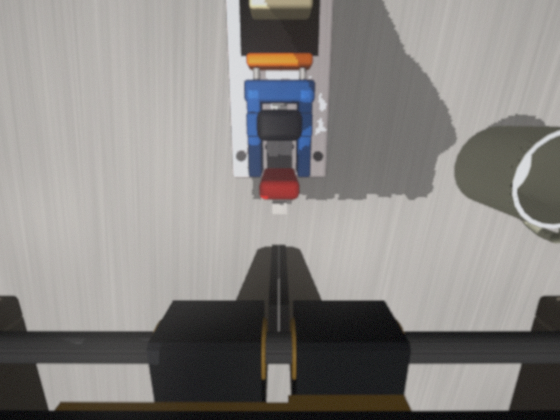

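View pics/top5.png

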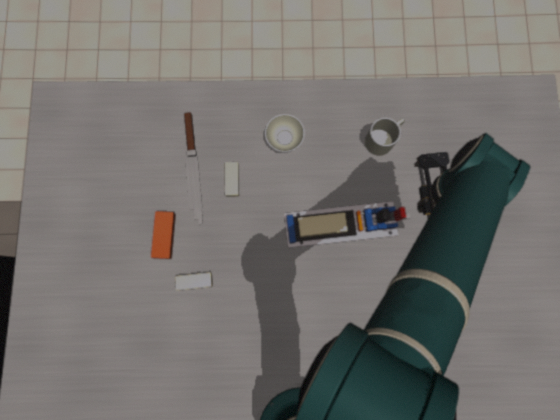

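Both views show the fingers behind the trigger and in line with it (red at (279,183) in wrist). The stone, pad and jaw gap are all visible. I'll go down, then push in small steps.

Request:
arm_command([
  {"translation":[15,0.5,0],"turn":0,"claw":0},
  {"translation":[22,0,0],"turn":0,"claw":0},
  {"translation":[12,0,0],"turn":0,"claw":0},
  {"translation":[5,0,0],"turn":0,"claw":0},
  {"translation":[0,0,-5],"turn":0,"claw":0},
  {"translation":[0,0,-5],"turn":0,"claw":0},
  {"translation":[0,0,0],"turn":0,"claw":0},
  {"translation":[0,0,0],"turn":0,"claw":0},
])

```text
time_s: 9.97
eef_pos: [539.8, -283.7, 121.1]
orientation: [0.474, 0.524, -0.473, 0.525]
force: [0.9, 0.3, -0.3]
grip_width: 0.004
```

```bash
cat >> h.py <<'E'
def st():
    p,R,s=tool();f=np.array(s['force'])
    print('t %.2f tcp hold x %.2f y %.2f z %.2f  F along y %.2f  |F| %.2f'%(s['time_s'],(p[:2]-O)@xh,(p[:2]-O)@yh,p[2],f[:2]@yh,np.linalg.norm(f)))
E
python3 - <<'E'
from h import *
grab('wrist','w6.png');st()
E
```

```text
t 10.02 tcp hold x 1.00 y -206.85 z 121.07  F along y -0.11  |F| 1.55
```

View pics/w6.png

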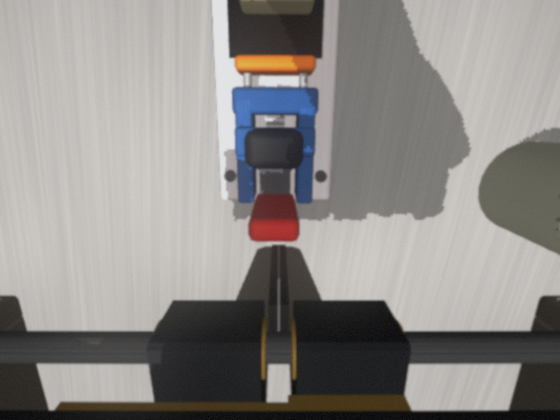

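Request:
arm_command([
  {"translation":[2,-1,-4],"turn":0,"claw":0},
  {"translation":[0,0,-3],"turn":0,"claw":0},
  {"translation":[0,0,-3],"turn":0,"claw":0},
  {"translation":[0,0,0],"turn":0,"claw":0},
  {"translation":[0,0,0],"turn":0,"claw":0},
])

```text
time_s: 10.43
eef_pos: [536.9, -275.3, 118.2]
orientation: [0.474, 0.524, -0.474, 0.525]
force: [-0.4, -3.2, -0.6]
grip_width: 0.006
```

```bash
python3 - <<'E'
from h import *
grab('wrist','w7.png');st()
E
```

```text
t 10.48 tcp hold x -0.83 y -197.77 z 118.24  F along y -3.85  |F| 3.96
```

View pics/w7.png

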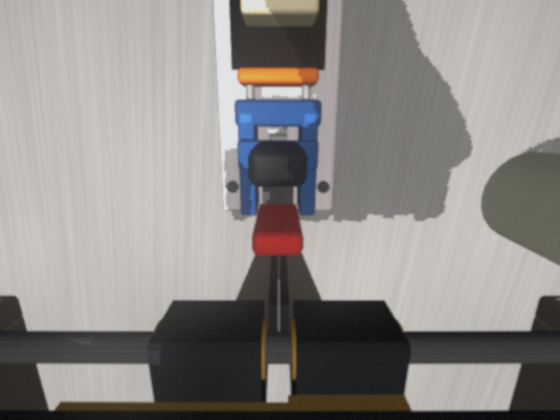

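The fingers now touch the trigger (red bottom edge at about row 253) at 3.85 N. I'll continue stroke 1.

Request:
arm_command([
  {"translation":[0,0,-3],"turn":0,"claw":0},
  {"translation":[0,0,-3],"turn":0,"claw":0},
  {"translation":[0,0,-3],"turn":0,"claw":0},
  {"translation":[0,0,0],"turn":0,"claw":0},
  {"translation":[0,0,0],"turn":0,"claw":0},
])

```text
time_s: 10.9
eef_pos: [536.1, -266.4, 118.3]
orientation: [0.474, 0.524, -0.474, 0.525]
force: [-0.0, -4.9, -1.1]
grip_width: 0.003
```

```bash
python3 - <<'E'
from h import *
grab('wrist','w8.png');st()
E
```

```text
t 10.95 tcp hold x -0.80 y -188.81 z 118.23  F along y -5.33  |F| 5.45
```

Request:
arm_command([
  {"translation":[0,0,-3],"turn":0,"claw":0},
  {"translation":[0,0,-3],"turn":0,"claw":0},
  {"translation":[0,0,0],"turn":0,"claw":0},
  {"translation":[0,0,0],"turn":0,"claw":0},
])

```text
time_s: 11.28
eef_pos: [535.5, -260.4, 118.3]
orientation: [0.474, 0.524, -0.474, 0.525]
force: [-0.3, -5.2, -1.0]
grip_width: 0.003
```

```bash
python3 - <<'E'
from h import *
grab('wrist','w9.png');st()
E
```

```text
t 11.33 tcp hold x -0.76 y -182.71 z 118.24  F along y -5.29  |F| 5.37
```

View pics/w9.png

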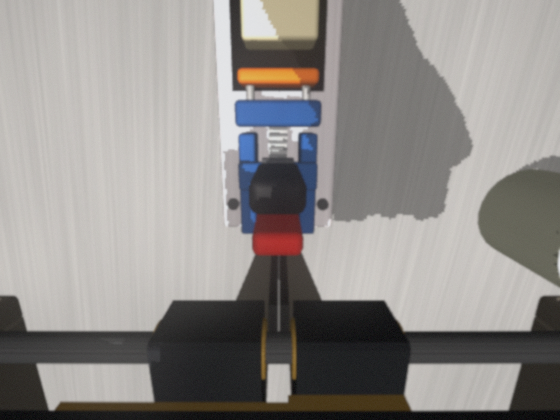

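```bash
cat >> h.py <<'E'
def rows(d):
    f=d['frame'];hsv=cv2.cvtColor(f,cv2.COLOR_RGB2HSV).astype(int);H,S,V=hsv[...,0],hsv[...,1],hsv[...,2]
    ora=((H>6)&(H<22)&(S>150)&(V>90))[:,250:305].mean(1)[:240]
    blu=((H>100)&(H<130)&(S>110)&(V>50))[:,250:305].mean(1)[:240]
    stn=((H>15)&(H<40)&(S>25)&(S<140)&(V>60))[:,250:305].mean(1)[:240]
    def span(x):
        i=np.nonzero(x>.5)[0]
        if len(i)==0:return None
        a=[i[0]]
        j=[i[0]]
        for k in i[1:]:
            if k-j[-1]>2: break
            j.append(k)
        return j[0]-.5,j[-1]+.5
    return span(ora),span(blu),span(stn)
def look(name=None):
    d=grab('wrist',name);o,b,s=rows(d);st()
    g=lambda r,z:round(float(hold(d,[[277,r]],z)[0,1]),1)
    print('rows',o,b,s)
    if o: print('pad face',g(o[0],45),'pad back',g(o[1],45))
    if b: print('jaw front',g(b[0],46))
    if s: print('stone near top edge',g(s[1],45))
    if o and b: print('gap',round(g(o[1],45)-g(b[0],46),1),'pitch px/mm',1/(g(b[0],46)-g(b[0]+1,46)))
    return d
E
python3 - <<'E'
from h import *
for n in ['w7','w8','w9']:
    f=cv2.imread(f'pics/{n}.png')[...,::-1]
    print(n,rows({'frame':np.ascontiguousarray(f)}))
look()
E
```

```text
w7 ((np.float64(67.5), np.float64(83.5)), (np.float64(100.5), np.float64(125.5)), (np.float64(-0.5), np.float64(26.5)))
w8 ((np.float64(67.5), np.float64(84.5)), (np.float64(100.5), np.float64(125.5)), (np.float64(-0.5), np.float64(40.5)))
w9 ((np.float64(67.5), np.float64(84.5)), (np.float64(100.5), np.float64(125.5)), (np.float64(-0.5), np.float64(49.5)))
t 11.38 tcp hold x -0.76 y -182.77 z 118.23  F along y -4.26  |F| 4.43
rows (np.float64(67.5), np.float64(84.5)) (np.float64(100.5), np.float64(125.5)) (np.float64(-0.5), np.float64(49.5))
pad face -68.6 pad back -79.1
jaw front -89.2
stone near top edge -57.8
gap 10.1 pitch px/mm 1.4285714285714228
```

The free gap measures 10.1 mm against the known 10, so the visual pad gauge is good. The pad face is at y = −68.6. Next I release fully and start the second stroke.

Request:
arm_command([
  {"translation":[0,0,5],"turn":0,"claw":0},
  {"translation":[0,0,8],"turn":0,"claw":0},
  {"translation":[0,0,8],"turn":0,"claw":0},
  {"translation":[0,0,2],"turn":0,"claw":0},
  {"translation":[0,0,0],"turn":0,"claw":0},
  {"translation":[0,0,0],"turn":0,"claw":0},
  {"translation":[0,0,0],"turn":0,"claw":0},
])

```text
time_s: 11.97
eef_pos: [537.9, -281.8, 117.9]
orientation: [0.474, 0.525, -0.474, 0.525]
force: [-0.3, -0.1, -0.5]
grip_width: 0.003
```

```bash
python3 - <<'E'
from h import *
look('w10.png')
E
```

```text
t 12.02 tcp hold x -0.54 y -204.29 z 117.96  F along y -0.34  |F| 0.54
rows (np.float64(31.5), np.float64(49.5)) (np.float64(66.5), np.float64(93.5)) (np.float64(-0.5), np.float64(16.5))
pad face -68.8 pad back -79.3
jaw front -89.6
stone near top edge -60.3
gap 10.3 pitch px/mm 1.666666666666643
```

Request:
arm_command([
  {"translation":[0,0,-4],"turn":0,"claw":0},
  {"translation":[0,0,-4],"turn":0,"claw":0},
  {"translation":[0,0,-4],"turn":0,"claw":0},
  {"translation":[0,0,-3],"turn":0,"claw":0},
  {"translation":[0,0,-3],"turn":0,"claw":0},
  {"translation":[0,0,-3],"turn":0,"claw":0},
  {"translation":[0,0,-2],"turn":0,"claw":0},
  {"translation":[0,0,0],"turn":0,"claw":0},
  {"translation":[0,0,0],"turn":0,"claw":0},
])

```text
time_s: 12.77
eef_pos: [535.6, -260.5, 118.2]
orientation: [0.474, 0.524, -0.474, 0.525]
force: [1.7, -5.1, -2.4]
grip_width: 0.002
```

```bash
python3 - <<'E'
from h import *
look('w11.png')
E
```

```text
t 12.82 tcp hold x -0.60 y -182.89 z 118.17  F along y -4.67  |F| 5.38
rows (np.float64(50.5), np.float64(67.5)) (np.float64(83.5), np.float64(110.5)) (np.float64(-0.5), np.float64(48.5))
pad face -58.7 pad back -68.9
jaw front -78.8
stone near top edge -57.5
gap 9.9 pitch px/mm 1.666666666666643
```

View pics/w11.png

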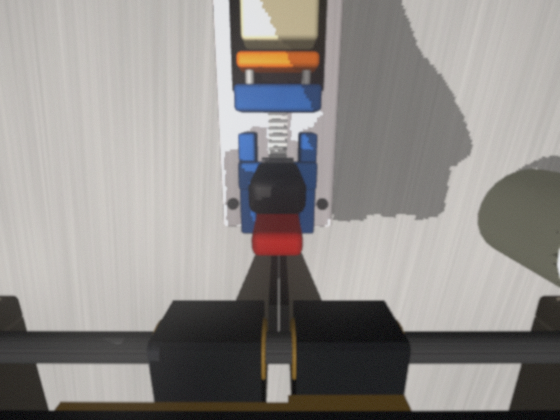

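The gap is still free (9.9 mm) and the pad face is at −58.7, not yet at the stone. I'll push 2 mm further, release, and do stroke 3 in parts.

Request:
arm_command([
  {"translation":[0,0,-1],"turn":0,"claw":0},
  {"translation":[0,0,-1],"turn":0,"claw":0},
  {"translation":[0,0,0],"turn":0,"claw":0},
  {"translation":[0,0,0],"turn":0,"claw":0},
])

```text
time_s: 13.15
eef_pos: [535.5, -258.9, 118.2]
orientation: [0.474, 0.524, -0.475, 0.526]
force: [1.3, -5.5, -3.1]
grip_width: 0.002
```

```bash
python3 - <<'E'
from h import *
look('w12.png')
E
```

```text
t 13.20 tcp hold x -0.56 y -181.25 z 118.21  F along y -5.39  |F| 6.52
rows (np.float64(51.5), np.float64(67.5)) (np.float64(84.5), np.float64(110.5)) (np.float64(-0.5), np.float64(34.5))
pad face -57.7 pad back -67.3
jaw front -77.8
stone near top edge -47.8
gap 10.5 pitch px/mm 1.666666666666643
```

Request:
arm_command([
  {"translation":[0,0,5],"turn":0,"claw":0},
  {"translation":[0,0,8],"turn":0,"claw":0},
  {"translation":[0,0,8],"turn":0,"claw":0},
  {"translation":[0,0,4],"turn":0,"claw":0},
  {"translation":[0,0,0],"turn":0,"claw":0},
  {"translation":[0,0,0],"turn":0,"claw":0},
  {"translation":[0,0,0],"turn":0,"claw":0},
])

```text
time_s: 13.78
eef_pos: [537.8, -281.8, 117.9]
orientation: [0.474, 0.525, -0.474, 0.524]
force: [-0.5, 0.4, 0.6]
grip_width: 0.004
```

Request:
arm_command([
  {"translation":[0,0,-4],"turn":0,"claw":0},
  {"translation":[0,0,-4],"turn":0,"claw":0},
  {"translation":[0,0,-4],"turn":0,"claw":0},
  {"translation":[0,0,-3],"turn":0,"claw":0},
  {"translation":[0,0,0],"turn":0,"claw":0},
  {"translation":[0,0,0],"turn":0,"claw":0},
])

```text
time_s: 14.28
eef_pos: [536.4, -268.1, 118.1]
orientation: [0.474, 0.524, -0.474, 0.525]
force: [0.7, -5.0, -2.9]
grip_width: 0.004
```

```bash
python3 - <<'E'
from h import *
look('w13.png')
E
```

```text
t 14.33 tcp hold x -0.65 y -190.65 z 118.15  F along y -4.01  |F| 5.43
rows (np.float64(27.5), np.float64(44.5)) (np.float64(60.5), np.float64(87.5)) (np.float64(-0.5), np.float64(26.5))
pad face -53.1 pad back -62.9
jaw front -72.5
stone near top edge -52.5
gap 9.6 pitch px/mm 1.6666666666666825
```

View pics/w13.png

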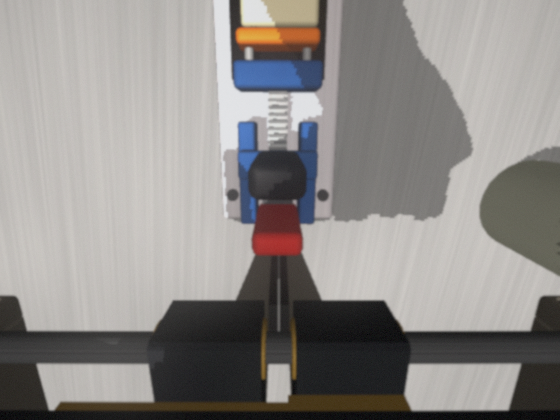

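The pad is about to touch the stone (orange rows 28–44, stone edge at row 26). I'll keep going in steps.

Request:
arm_command([
  {"translation":[0,0,-2],"turn":0,"claw":0},
  {"translation":[0,0,-2],"turn":0,"claw":0},
  {"translation":[0,0,-1],"turn":0,"claw":0},
  {"translation":[0,0,0],"turn":0,"claw":0},
  {"translation":[0,0,0],"turn":0,"claw":0},
])

```text
time_s: 14.75
eef_pos: [535.9, -263.9, 118.1]
orientation: [0.474, 0.524, -0.475, 0.525]
force: [1.6, -5.9, -3.5]
grip_width: 0.007
```

```bash
python3 - <<'E'
from h import *
look('w14.png')
E
```

```text
t 14.80 tcp hold x -0.65 y -186.29 z 118.17  F along y -6.12  |F| 7.12
rows (np.float64(28.5), np.float64(45.5)) (np.float64(60.5), np.float64(87.5)) (np.float64(-0.5), np.float64(27.5))
pad face -49.4 pad back -59.2
jaw front -68.2
stone near top edge -48.8
gap 9.0 pitch px/mm 1.6666666666666825
```

Request:
arm_command([
  {"translation":[0,0,-2],"turn":0,"claw":0},
  {"translation":[0,0,-2],"turn":0,"claw":0},
  {"translation":[0,0,0],"turn":0,"claw":0},
  {"translation":[0,0,0],"turn":0,"claw":0},
])

```text
time_s: 15.13
eef_pos: [535.5, -259.9, 118.2]
orientation: [0.474, 0.524, -0.475, 0.525]
force: [2.0, -6.3, -3.0]
grip_width: 0.006
```

```bash
python3 - <<'E'
from h import *
look('w15.png')
E
```

```text
t 15.18 tcp hold x -0.62 y -182.34 z 118.20  F along y -7.46  |F| 7.95
rows (np.float64(28.5), np.float64(45.5)) (np.float64(60.5), np.float64(87.5)) (np.float64(-0.5), np.float64(26.5))
pad face -45.5 pad back -55.3
jaw front -64.3
stone near top edge -44.3
gap 9.0 pitch px/mm 1.666666666666643
```

View pics/w15.png

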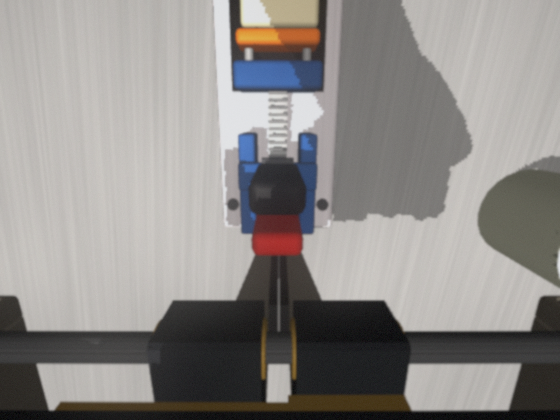

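The stone slides with the pad (gap 9.0, force about 7 N), and the pad face is at −45.5 against −40 home. I'll go a little further, then release and start the final stroke.

Request:
arm_command([
  {"translation":[0,0,-1.5],"turn":0,"claw":0},
  {"translation":[0,0,0],"turn":0,"claw":0},
  {"translation":[0,0,0],"turn":0,"claw":0},
])

```text
time_s: 15.43
eef_pos: [535.4, -258.6, 118.2]
orientation: [0.474, 0.524, -0.475, 0.525]
force: [1.0, -7.4, -4.0]
grip_width: 0.006
```

Request:
arm_command([
  {"translation":[0,0,5],"turn":0,"claw":0},
  {"translation":[0,0,8],"turn":0,"claw":0},
  {"translation":[0,0,8],"turn":0,"claw":0},
  {"translation":[0,0,3],"turn":0,"claw":0},
  {"translation":[0,0,0],"turn":0,"claw":0},
  {"translation":[0,0,0],"turn":0,"claw":0},
  {"translation":[0,0,0],"turn":0,"claw":0},
])

```text
time_s: 16.02
eef_pos: [537.7, -280.2, 117.9]
orientation: [0.474, 0.525, -0.474, 0.524]
force: [0.5, 0.5, 0.5]
grip_width: 0.005
```

Request:
arm_command([
  {"translation":[0,0,-4],"turn":0,"claw":0},
  {"translation":[0,0,-4],"turn":0,"claw":0},
  {"translation":[0,0,-3],"turn":0,"claw":0},
  {"translation":[0,0,-2],"turn":0,"claw":0},
  {"translation":[0,0,0],"turn":0,"claw":0},
  {"translation":[0,0,0],"turn":0,"claw":0},
])

```text
time_s: 16.52
eef_pos: [536.5, -269.4, 118.2]
orientation: [0.474, 0.523, -0.475, 0.526]
force: [0.5, -5.8, -4.6]
grip_width: 0.008
```

```bash
python3 - <<'E'
from h import *
look('w16.png')
E
```

```text
t 16.57 tcp hold x -0.66 y -191.92 z 118.20  F along y -5.58  |F| 6.59
rows (np.float64(2.5), np.float64(22.5)) (np.float64(34.5), np.float64(63.5)) (np.float64(-0.5), np.float64(2.5))
pad face -40.6 pad back -51.7
jaw front -58.8
stone near top edge -40.6
gap 7.1 pitch px/mm 2.0
```

Request:
arm_command([
  {"translation":[0,0,-1],"turn":0,"claw":0},
  {"translation":[0,0,0],"turn":0,"claw":0},
  {"translation":[0,0,0],"turn":0,"claw":0},
])

```text
time_s: 16.82
eef_pos: [536.5, -269.0, 118.2]
orientation: [0.473, 0.523, -0.475, 0.526]
force: [1.7, -7.4, -4.0]
grip_width: 0.004
```

```bash
python3 - <<'E'
from h import *
look('w17.png')
E
```

```text
t 16.87 tcp hold x -0.67 y -191.52 z 118.22  F along y -6.36  |F| 7.82
rows (np.float64(3.5), np.float64(22.5)) (np.float64(35.5), np.float64(63.5)) (np.float64(-0.5), np.float64(2.5))
pad face -40.9 pad back -51.4
jaw front -59.0
stone near top edge -40.3
gap 7.6 pitch px/mm 1.6666666666666627
```

View pics/w17.png

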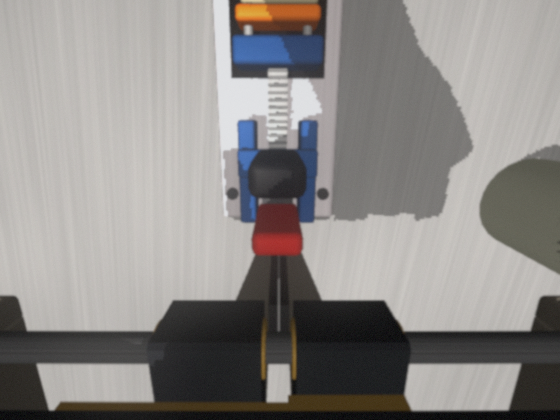

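The gap is closing a little (orange down to row 22, blue from row 35), about 2 mm pressed. I'll check from the top whether the stone is home.

```bash
python3 - <<'E'
from h import *
for n,(r0,r1,c0,c1) in {'top':(190,260,275,415),'scene':(205,325,170,290)}.items():
    d=grab(n);cv2.imwrite(f'pics/{n}17.png',cv2.resize(d['frame'][r0:r1,c0:c1],None,fx=5,fy=5,interpolation=cv2.INTER_CUBIC)[...,::-1])
E
```

```text
(no output)
```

View pics/top17.png

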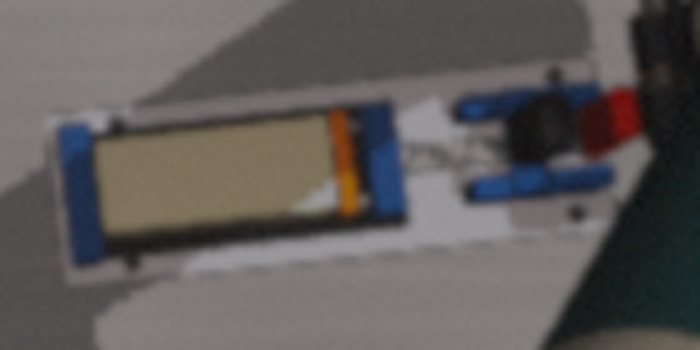

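View pics/scene17.png

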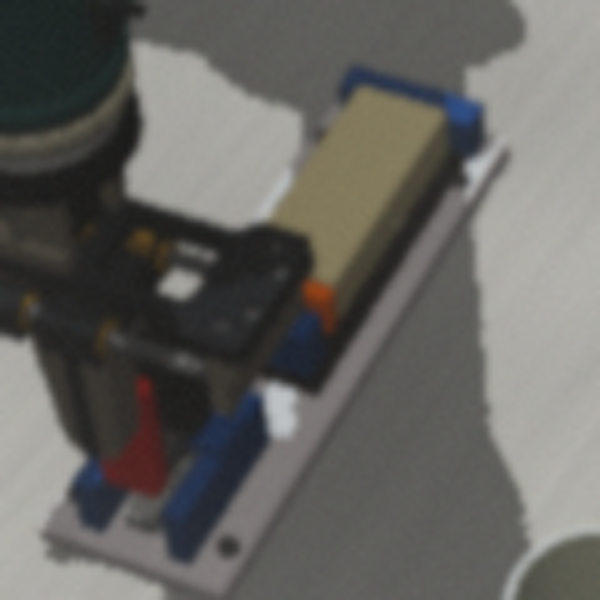

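Both views show the stone home against the blue stop and square, with the pad partly pressed. I'll press further in small steps.

Request:
arm_command([
  {"translation":[0,0,-1],"turn":0,"claw":0},
  {"translation":[0,0,-0.5],"turn":0,"claw":0},
  {"translation":[0,0,0],"turn":0,"claw":0},
  {"translation":[0,0,0],"turn":0,"claw":0},
])

```text
time_s: 17.3
eef_pos: [536.3, -268.0, 118.2]
orientation: [0.473, 0.523, -0.475, 0.526]
force: [3.2, -7.6, -5.4]
grip_width: 0.003
```

```bash
python3 - <<'E'
from h import *
look('w18.png')
E
```

```text
t 17.35 tcp hold x -0.68 y -190.52 z 118.22  F along y -9.15  |F| 10.26
rows (np.float64(5.5), np.float64(24.5)) (np.float64(35.5), np.float64(63.5)) (np.float64(-0.5), np.float64(4.5))
pad face -41.1 pad back -51.6
jaw front -58.1
stone near top edge -40.5
gap 6.5 pitch px/mm 1.6666666666666627
```

Request:
arm_command([
  {"translation":[0,0,-1],"turn":0,"claw":0},
  {"translation":[0,0,0],"turn":0,"claw":0},
  {"translation":[0,0,0],"turn":0,"claw":0},
])

```text
time_s: 17.6
eef_pos: [536.3, -267.3, 118.2]
orientation: [0.473, 0.523, -0.475, 0.526]
force: [1.9, -7.6, -5.0]
grip_width: 0.004
```

```bash
python3 - <<'E'
from h import *
look('w19.png')
E
```

```text
t 17.65 tcp hold x -0.66 y -189.77 z 118.23  F along y -9.06  |F| 10.62
rows (np.float64(6.5), np.float64(25.5)) (np.float64(35.5), np.float64(64.5)) (np.float64(-0.5), np.float64(5.5))
pad face -40.9 pad back -51.5
jaw front -57.4
stone near top edge -40.4
gap 5.9 pitch px/mm 1.6666666666666627
```

Request:
arm_command([
  {"translation":[0,0,-1],"turn":0,"claw":0},
  {"translation":[0,0,-0.5],"turn":0,"claw":0},
  {"translation":[0,0,0],"turn":0,"claw":0},
  {"translation":[0,0,0],"turn":0,"claw":0},
])

```text
time_s: 17.98
eef_pos: [536.2, -266.3, 118.3]
orientation: [0.473, 0.522, -0.475, 0.526]
force: [1.4, -9.5, -7.7]
grip_width: 0.005
```

```bash
cat >> h.py <<'E'
def subgap(f,d=None):
    """sub-pixel rows: bottom of orange (R-B falls to half), top of blue (B-R rises to half), in columns 258-298 minus rods"""
    c=f[:,262:294].astype(float).mean(1);x=c[:,0]-c[:,2]
    o,b,s=rows({'frame':f})
    def cross(r0,lo,hi,val,sgn):
        for r in range(lo,hi):
            if sgn*(x[r]-val)>=0 and sgn*(x[r+1]-val)<0: return r+(x[r]-val)/(x[r]-x[r+1])
    ob=int(o[1]);bt=int(b[0])
    om=x[int(o[0])+4:ob-2].max();bm=np.median(x[bt+6:bt+16])
    r1=cross(0,ob-6,ob+8,om/2,1);r2=cross(0,bt-6,bt+6,bm/2,1)
    return r1,r2
E
python3 - <<'E'
from h import *
d=look('w20.png')
def g(r1,r2): 
    return hold(d,[[277,r1]],45)[0,1]-hold(d,[[277,r2]],46)[0,1]
for n in [7,8,9,10,11,12,13,14,15,16,17,18,19,20]:
    try:
        f=np.ascontiguousarray(cv2.imread(f'pics/w{n}.png')[...,::-1]);r=subgap(f);print(n,np.round(r,2),round(g(*r),2))
    except Exception as e: print(n,e)
E
```

```text
t 18.03 tcp hold x -0.68 y -188.75 z 118.25  F along y -9.83  |F| 11.65
rows (np.float64(8.5), np.float64(26.5)) (np.float64(35.5), np.float64(64.5)) (np.float64(-0.5), np.float64(7.5))
pad face -41.1 pad back -51.1
jaw front -56.5
stone near top edge -40.5
gap 5.4 pitch px/mm 2.0
7 [ 83.5 100.2] 10.58
8 [ 84.01 100.6 ] 10.51
9 [ 84.01 100.55] 10.48
10 [49.3  66.56] 10.42
11 [67.71 84.16] 10.19
12 [67.9  84.37] 10.2
13 [44.47 60.29] 9.49
14 [45.2  60.53] 9.21
15 [45.04 60.6 ] 9.35
16 [20.56 34.66] 8.22
17 [21.04 35.07] 8.18
18 [22.73 35.25] 7.34
19 [23.92 35.25] 6.67
20 [25.57 35.63] 5.96
```

View pics/w20.png

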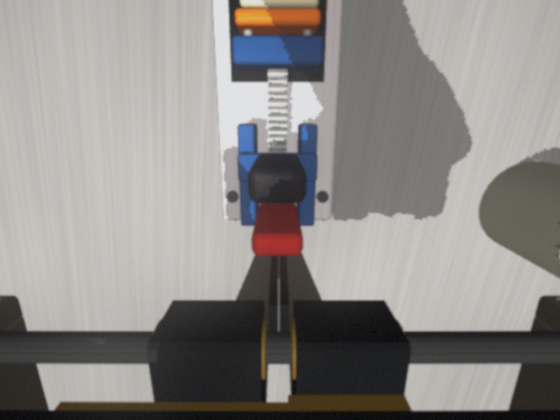

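Estimates agree at about 4.5 mm pressed: gap about 5.4–5.9 against 10.1–10.4 free, and force 9.8 against 5.3 N free. About 1.7 mm more is needed.

Request:
arm_command([
  {"translation":[0,0,-1],"turn":0,"claw":0},
  {"translation":[0,0,-0.5],"turn":0,"claw":0},
  {"translation":[0,0,0],"turn":0,"claw":0},
  {"translation":[0,0,0],"turn":0,"claw":0},
  {"translation":[0,0,0],"turn":0,"claw":0},
])

```text
time_s: 18.45
eef_pos: [536.0, -265.2, 118.3]
orientation: [0.473, 0.522, -0.476, 0.527]
force: [1.8, -10.2, -6.4]
grip_width: 0.007
```

```bash
python3 - <<'E'
from h import *
d=look('w21.png')
def g(r1,r2): 
    return hold(d,[[277,r1]],45)[0,1]-hold(d,[[277,r2]],46)[0,1]
r=subgap(d['frame']);print(np.round(r,2),round(g(*r),2))
F=[]
for i in range(4): 
    d=grab('wrist');F.append(manip.state()['force'][:2]@yh); r=subgap(d['frame']);print(np.round(r,2),round(g(*r),2))
print(np.mean(F),F)
E
```

```text
t 18.50 tcp hold x -0.65 y -187.67 z 118.27  F along y -10.88  |F| 13.36
rows (np.float64(9.5), np.float64(28.5)) (np.float64(36.5), np.float64(64.5)) (np.float64(-0.5), np.float64(8.5))
pad face -40.7 pad back -51.3
jaw front -56.1
stone near top edge -40.1
gap 4.8 pitch px/mm 2.0
[27.3  35.99] 5.18
[27.3  35.97] 5.17
[27.3  35.98] 5.18
[27.29 35.97] 5.17
[27.28 35.95] 5.17
-10.584491226116167 [np.float64(-9.97659526059022), np.float64(-10.968896433751706), np.float64(-11.229303227693757), np.float64(-10.163169982428988)]
```

Three estimates put it at about 5.2–5.6 mm pressed. I'll go about 0.9 mm more, to the middle of the band.

Request:
arm_command([
  {"translation":[0,0,-0.7],"turn":0,"claw":0},
  {"translation":[0,0,-0.5],"turn":0,"claw":0},
  {"translation":[0,0,0],"turn":0,"claw":0},
  {"translation":[0,0,0],"turn":0,"claw":0},
  {"translation":[0,0,0],"turn":0,"claw":0},
  {"translation":[0,0,0],"turn":0,"claw":0},
])

```text
time_s: 19.2
eef_pos: [536.0, -264.5, 118.3]
orientation: [0.473, 0.522, -0.476, 0.527]
force: [2.8, -11.1, -7.8]
grip_width: 0.005
```

```bash
python3 - <<'E'
from h import *
d=look('w22.png')
def g(r1,r2): 
    return hold(d,[[277,r1]],45)[0,1]-hold(d,[[277,r2]],46)[0,1]
F=[]
for i in range(8): 
    d=grab('wrist');F.append(manip.state()['force'][:2]@yh); r=subgap(d['frame'])
print(np.round(r,2),round(g(*r),2))
print(np.mean(F),np.std(F));st()
cv2.imwrite('pics/w22z.png',cv2.resize(d['frame'][0:90,210:345],None,fx=5.5,fy=5.5,interpolation=cv2.INTER_CUBIC)[...,::-1])
d=grab('top');cv2.imwrite('pics/top22.png',cv2.resize(d['frame'][190:260,275:415],None,fx=5,fy=5,interpolation=cv2.INTER_CUBIC)[...,::-1])
E
```

```text
t 19.25 tcp hold x -0.69 y -186.88 z 118.30  F along y -10.47  |F| 13.32
rows (np.float64(11.5), np.float64(29.5)) (np.float64(36.5), np.float64(64.5)) (np.float64(-0.5), np.float64(10.5))
pad face -41.0 pad back -51.1
jaw front -55.3
stone near top edge -40.5
gap 4.2 pitch px/mm 1.6666666666666627
[28.59 36.12] 4.52
-11.285185806011206 0.570354066128143
t 19.65 tcp hold x -0.70 y -186.87 z 118.27  F along y -11.04  |F| 12.93
```

View pics/w22z.png

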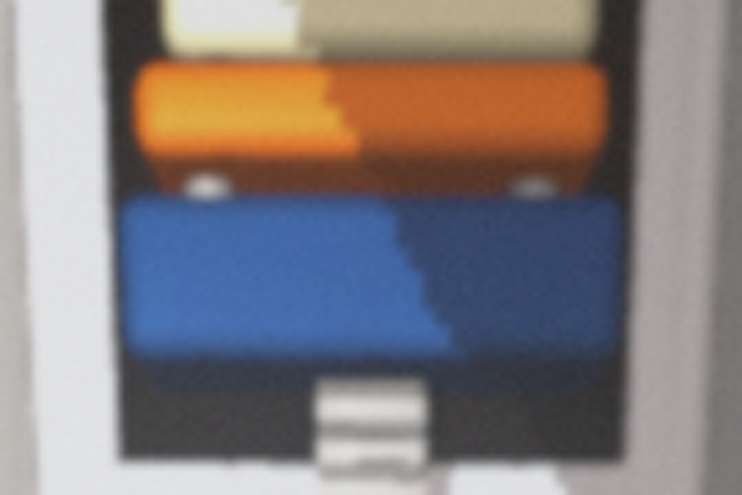

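View pics/top22.png

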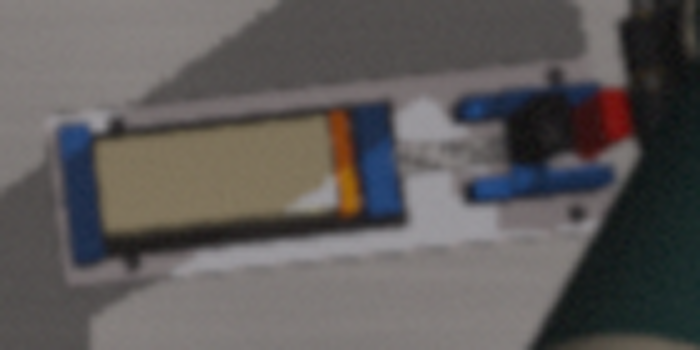

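The pad is pressed about 6.0 mm: 5.9 by the gap, 6.1 by force. The stone is home and square, and the reading is steady. I'm handing in.

```bash
python3 - <<'E'
from h import *
st();print(manip.sign_off())
E
```

```text
t 19.70 tcp hold x -0.68 y -186.87 z 118.28  F along y -12.27  |F| 14.23
the job is handed in; nothing more can be done
None
```

I laid the largest cream stone on the rubber bed, let go of it, and pumped the trigger four times with the closed fingers. I handed the job in at 19.7 s with the arm still holding the trigger squeezed. No verdict is reported.

**Stone:** the top and wrist views show it square and home against the blue stop. Its near edge measured y ≈ −40.5 mm; −40 mm is fully home.

**Pad:** it is pressed in about 6 mm, inside the 5–7.5 mm band. The visible gap closed from about 10.1–10.4 mm free to 4.2–4.5 mm, which gives 5.9 mm. The push force averaged 11.3 N against about 5 N with the pad free, which gives about 6.1 mm.

**Disagreements:**
- While pressing, the tool moved about 0.8 mm further than the picture showed the jaw moving. I put this down to give in the fingers and trusted the gap and force instead.
- The single force reading just before hand-in was 12.3 N, which on its own reads as about 7 mm. Readings scattered by about 0.6 N and the arm's position had not changed.

**Bystanders:** nothing touched the coarse stone, knife, bowl or mug on any move. I did not measure their positions again at the end.

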